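# Set the ventilation dial and confirm

## Robot

A 7-joint arm with a two-finger parallel gripper is mounted at the origin on a cart in front of the work surface, level with it; the furniture and walls round the work are solid. World frame = base frame: x ahead of the robot, y to its left, z up, the work surface at z = 0. Lengths are in mm, angles in degrees, forces in N, time in s.
With the tool pointing down it reaches from about 400 to 850 mm from the base axis. Payload 4.5 kg.
Tool frame: the origin (TCP) lies midway between the tips of the shut fingers; the grasp point (between the pads) lies 19 mm behind it; z points along the fingers, y is the line along which they close (so a half turn about z gives the same grasp; the last joint's range is limited). The gripper opens to 88 mm and grips with 3 to 60 N. Pads are 18 mm wide; open, the fingers measure 123 mm over their backs; the gripper's body (75 mm by 187 mm) begins 45 mm behind the grasp point.
Start: joints at [74.76, 39.483, -11.15, 89.685, 9.013, 51.709, -12.324], TCP at [184.61, -597.137, 238.743] pointing down, gripper open.
Joint ranges: [-172.22, 172.22], [-26.19, 119.32], [-84.43, 86.54], [7.71, 146.69], [-57.33, 237.33], [2.42, 119.75], [-152.13, 152.13]. Speed limits (degrees/s): [147.25, 147.25, 180, 180, 180, 180, 180].

## Interface

Orientations are given as [roll, pitch, yaw] about the fixed x, y, z axes, in that order (R = Rz(yaw) Ry(pitch) Rx(roll)).
In Python, from bench import manip, snapshot, camera_model gives the robot as it stands. The module is installed in compiled form; this text tells all that it offers.
- The arm moves only by the tool move_arm, never from a script. Its argument "targets" is one flat list of numbers, 5 for each row, row after row: the closure, from -1 (fully open) to 1 (shut), then the shift along the tool's x, y, z in cm, then the turn about the tool's z in degrees. A call has 1 to 8 rows; each row is the pose to reach, as a shift and turn from the pose commanded when the call began, along the tool's axes at that moment; what a row does not reach only later rows make up. A row lasts 1/8 s, in which the tool goes at most 62.5 mm and 10.7 degrees, less where a joint would pass 70% of its speed; a pose out of reach is approached as far as the arm can. A call with a gripper value outside its range is refused whole. The fingers move at their own pace and stop on an object; "force" is the grip in N (left out, the last holds). Time passes only in rows, so rows that repeat a pose let the fingers close. It gives the time, the measured TCP pose, the force, the opening and the grip force at its end, in the units of the state.
- manip.read_state(): the state, without advancing time (a new reading comes with each control period).
- snapshot(name): name is "scene" or "top"; returns the picture (420x560x3 uint8, red, green, blue); there is no depth.
- camera_model(name): a dict with "fovy" (degrees; the focal length in pixels is half the picture's height over the tangent of half this angle, whatever the lens; pixels are square), "cx", "cy" (the principal point, pixels), "D" ([k1, k2, p1, p2, k3] as OpenCV has them; the pictures are not rectified), "pose" (4x4, takes a point from camera to world coordinates). Camera axes: x right, y down, z forward; pixel columns grow to the right and rows downward; lengths in mm; the calibration is good to about 2 mm. A picture is of the moment at which its call begins. camera_model takes no time and is no camera call.
- manip.hand_in(): hands the job in; it is judged then, once.
The state is a dict: "t": time; "joint_positions": joint angles; "joint_vel": joint speeds; "joint_torque": joint torques, N m; "eef_pos": TCP position; "tcp_rot": TCP orientation; "force": force on the tool from outside, world axes, zero at the start; "wrist_torque": the same for the moment, N m; "width": finger opening in mm; "gripper_force": force on a finger pad.
Only numpy, scipy, OpenCV 4.12 (cv2) and the standard library are available. Lean on these libraries where they do the work, as an engineer would, in place of code of your own. Each camera call takes 0.05 s, during which the arm holds its last target. There are 200 camera calls.

## Task

On the ventilation console, push the large knurled dial round with a light fingertip until its pointer clicks into place at the two-bar mark. Take the finger off the dial, then press the round key all the way down with a fingertip and let it come back up. Grip and lift nothing: the loose things around the console must stay where they are.

Things in the scene. Friction and masses are not known exactly. Their poses are not given: they have to be found in the camera images.
- console: Grey desk console screwed to the worktop (it cannot shift), 210 x 164 mm, 40 mm high. Origin on the worktop under the dial's axis; x points to the end with the marks, y to the left of it, z up. The box spans x -123 to +87 mm and y -82 to +82 mm.
- dial (a joint): Dial angle in rad, growing clockwise seen from above: 0 pointer at the dot, 0.785 one bar, 1.571 two bars, 2.356 three bars; end stops just beyond the first and last. Starts at the dot or at one bar. Detents lie at these four angles only: left free, the dial snaps to the nearest one, the crest being halfway between. A detent resists with up to about 0.06 N m.
- dial_top (a point): Centre of the flat, rubber-faced top of the black dial, on its upright axis, 76 mm above the worktop. The dial is 92 mm across (95 over the fine knurling), 28 mm high. It is cushioned: the whole dial sinks up to 6 mm under a downward push (4 N begins it, 9 N bottoms it) and springs back. A fingertip's friction coefficient on it is about 0.8 or more.
- dial_pointer (a point): Outer end of the flat metal pointer line inlaid in the dial's top, 42 mm from the axis, turning with the dial.
- two_bar_mark (a point): Middle of the two-bar mark on the console's face, 62 mm from the dial's axis; the pointer must point to it. Raised metal marks, 2 mm high, stand round the dial: clockwise from above a round dot, one bar, two bars, three bars, at +67.5, +22.5, -22.5 and -67.5 degrees from the console's x (counter-clockwise positive).
- key (a joint): Travel of the round key in m: 0 up, 0.006 fully down. Spring key, about 4 N fully down, returns by itself.
- key_top (a point): Centre of the top of the round white key, 26 mm across, 58 mm above the worktop in a black collar 42 mm across and 12 mm high; it stands 88 mm from the dial's axis on the console's -x end. Pressed straight down.
- tape: Roll of tape lying flat, 104 mm across, 25 mm high, loose; a bystander left of the console. Origin at the centre of its underside.
- glue: Glue stick lying on its side, 95 mm long, 28 mm thick, loose; a bystander right of the console. Origin at its underside.
- staples: Small carton, 41 x 74 x 27 mm, loose; a bystander right of the console's far end. Origin at the centre of its underside.
- stamp: Wooden rubber stamp standing on its face, 28 x 58 x 73 mm, loose; a bystander beyond the console. Origin at the centre of its underside.

How it is judged:
By the outcome, as a careful person would: the job done as asked, in the order asked, and still so for the second after the job is handed in, with the robot touching nothing.
It also fails if it takes over 48 s, if anything falls off the work surface, if the arm or the gripper's body presses on something with over 40 N, if the wrist force passes 120 N, or if a joint passes its speed limit or range.

## Working session

There is one attempt and no reset: what is moved stays moved. The work goes in short steps, Python scripts to look and compute and a tool call to move; the robot and the scene stay as the last step left them, time stands still between calls to the robot, and variables do not carry over. Pictures are saved under pics/ and viewed, at most 10 in all, crops included, and the job is handed in when it is done.

Besides the shell and the picture viewer there is one more tool, called after "Emit:" by a JSON object that holds its "fn" and its "kwargs". move_arm: Moves the arm, as the interface text tells. Its arguments: {"type":"object","properties":{"targets":{"type":"array"},"force":{"type":"number"}},"required":["targets"]}

```bash
mkdir -p pics; python3 - <<'E'
from bench import manip,snapshot,camera_model
import cv2,numpy as np
for n in("scene","top"):
    im=snapshot(n); cv2.imwrite(f"pics/{n}0.png",im[:,:,::-1])
    m=camera_model(n); print(n,m["fovy"],m["cx"],m["cy"],m["D"],np.round(m["pose"],3).tolist())
print(manip.read_state())
E
```

```text
scene 50.15605547948586 280.8806488466314 209.3757016479004 [-0.10225809  0.          0.          0.          0.        ] [[-0.562, -0.479, 0.675, -19.741], [-0.827, 0.306, -0.471, 408.091], [0.02, -0.823, -0.568, 597.97], [0.0, 0.0, 0.0, 1.0]]
top 52.737707126338755 281.6453069202755 214.98821156842934 [-0.01275192  0.          0.          0.          0.        ] [[-0.01, -0.997, 0.075, 526.892], [-1.0, 0.008, -0.03, -6.161], [0.029, -0.076, -0.997, 919.763], [0.0, 0.0, 0.0, 1.0]]
{'t': 0.1, 'joint_positions': array([ 74.76002577,  39.52779203, -11.14659537,  89.73912957,
         9.01173503,  51.71124459, -12.3242349 ]), 'joint_vel': array([-0.10431594, -0.10270707,  0.07015615, -0.21881004, -0.01040645,
        0.07126089,  0.01717744]), 'joint_torque': array([-2.92728670e-03, -5.28499281e+01, -1.27123699e+00, -1.53836739e+01,
       -5.24785719e-02,  1.98881324e-03,  7.30919351e-05]), 'eef_pos': array([ 184.37413162, -596.57717398,  237.9962463 ]), 'tcp_rot': array([-1.79903842e+02,  5.77965634e-03,  1.71815991e+01]), 'force': array([ 0.3272533 , -0.04088058, -0.09564795]), 'wrist_torque': array([0.0038725 , 0.00258263, 0.03512833]), 'gripper_force': 0.0, 'width': 88.22223665082146}
```

View pics/scene0.png

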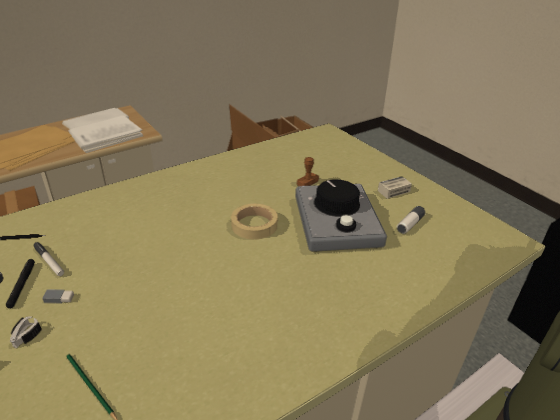

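View pics/top0.png

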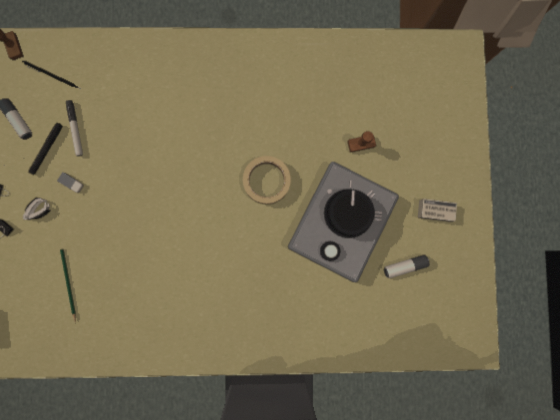

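The scene view shows the console at about (340,215), with the dial at (338,197) and the key at (346,222). In the top view the dial is at (350,212), the key at (331,251), and the pointer tip near (353,192), apparently at one bar. The dot is at (330,191) and two bars at about (371,194).

```bash
cat > h.py <<'E'
import cv2,numpy as np
from bench import manip,snapshot,camera_model
def K(m):
    f=210/np.tan(np.radians(m["fovy"]/2)); return np.array([[f,0,m["cx"]],[0,f,m["cy"]],[0,0,1]])
def ray(n,uv):
    m=camera_model(n); p=cv2.undistortPoints(np.array([[uv]],float),K(m),np.array(m["D"]))[0,0]
    P=np.array(m["pose"]); return P[:3,3],P[:3,:3]@np.array([p[0],p[1],1])
def onz(n,uv,z):
    o,d=ray(n,uv); return o+d*(z-o[2])/d[2]
def tri(a,b):
    (o,d),(p,e)=ray("scene",a),ray("top",b)
    s=np.linalg.lstsq(np.c_[d,-e],p-o,rcond=None)[0]
    A,B=o+d*s[0],p+e*s[1]; return (A+B)/2,np.linalg.norm(A-B)
def blobs(mask,roi,amin=5):
    x0,y0,x1,y1=roi; m=np.zeros_like(mask); m[y0:y1,x0:x1]=mask[y0:y1,x0:x1]
    n,l,s,c=cv2.connectedComponentsWithStats(m)
    return [(s[i][4],s[i][:4].tolist(),c[i].round(2)) for i in range(1,n) if s[i][4]>=amin]
E
python3 - <<'E'
from h import *
t=cv2.imread("pics/top0.png");s=cv2.imread("pics/scene0.png")
for n,im,r in(("top",t,(285,160,400,285)),("scene",s,(290,175,390,250))):
    hi=(im.min(2)>140).astype(np.uint8); lo=(im.max(2)<45).astype(np.uint8)
    print(n,"bright",blobs(hi,r,3)); print("dark",blobs(lo,r,40))
a=cv2.resize(t[165:285,285:405],(480,480),interpolation=cv2.INTER_CUBIC)
b=cv2.resize(s[175:255,290:390],None,fx=3.2,fy=4.8*1.25,interpolation=cv2.INTER_CUBIC)
cv2.imwrite("pics/crop0.png",np.hstack([a,b[:480]]))
E
```

```text
top bright [(np.int32(95), [325, 246, 12, 11], array([330.66, 250.66])), (np.int32(71), [387, 266, 13, 9], array([393.65, 269.73]))]
dark [(np.int32(1781), [325, 190, 49, 48], array([348.65, 213.5 ])), (np.int32(112), [321, 242, 19, 19], array([329.  , 250.63]))]
scene bright [(np.int32(78), [341, 216, 11, 9], array([345.62, 219.32]))]
dark [(np.int32(1319), [314, 180, 46, 36], array([337.33, 198.02])), (np.int32(134), [337, 218, 19, 14], array([345.65, 226.51]))]
```

View pics/crop0.png

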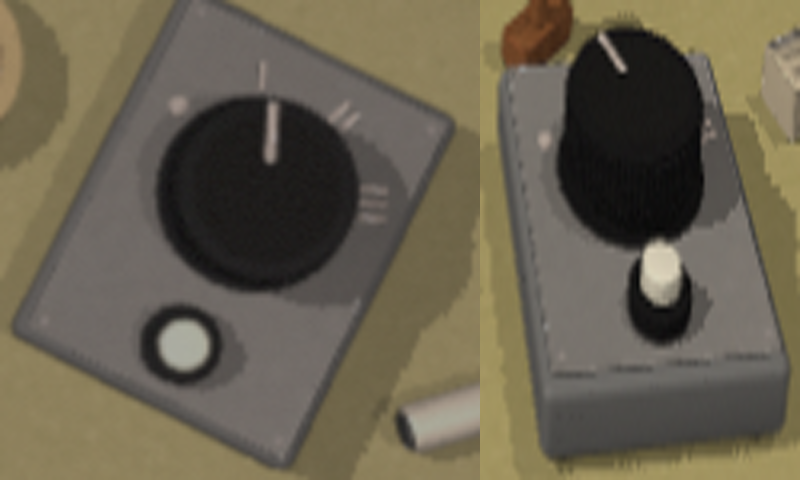

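The crop shows the pointer tip at crop (273,103), aligned with the one-bar mark at (263,75). Dot is at (178,105), two bars at (344,115), three bars at (373,203), and key at (183,345).

```bash
cat > fit.py <<'E'
from h import *
c=lambda x,y:(285+x/4-.375,165+y/4-.375)
obs={"dot":((178,105),67.5,62,42),"b1":((263,75),22.5,62,42),"b2":((344,115),-22.5,62,42),"b3":((373,203),-67.5,62,42),"key":((183,345),180,88,58)}
W=[];L=[]
for k,(p,a,r,z) in obs.items():
    W.append(onz("top",c(*p),z)[:2]);a=np.radians(a);L.append([r*np.cos(a),r*np.sin(a)])
W=np.array(W);L=np.array(L);w=W.mean(0);l=L.mean(0)
U,S,V=np.linalg.svd((L-l).T@(W-w));R=V.T@U.T;o=w-R@l
print("R",np.degrees(np.arctan2(R[1,0],R[0,0])),np.linalg.det(R),"o",o,"res",(W-(L@R.T+o)).round(1).tolist())
print("key",o+R@[-88,0],"ptr",onz("top",c(273,103),76)[:2]-o, "b2 dir",R@[np.cos(np.pi/8),-np.sin(np.pi/8)])
print("tri key",tri((346.2,216.5),c(183,345)),"tri ptr",tri((290+(602-480)/3.2-.4,175+35/6-.4),c(273,103)))
E
python3 fit.py
```

```text
R -27.592119447658654 1.0 o [ 596.43180362 -171.9369581 ] res [[-0.9, -0.2], [0.5, -0.1], [1.0, -0.3], [-0.2, -0.2], [-0.5, 0.9]]
key [ 518.44028181 -131.1776337 ] ptr [42.86584106 -3.69975673] b2 dir [ 0.64155514 -0.76707692]
tri key (array([ 517.42302807, -129.69335292,   67.66323097]), np.float64(2.0194534388927656)) tri ptr (array([ 637.94893645, -176.80910891,   77.42878154]), np.float64(3.716654306930114))
```

Emit:
{"fn": "move_arm", "kwargs": {"targets": [1, 2, -1.2, 0, 0, 1, 7, -4, 0, 0, 1, 12.2, -7, 0, 0, 1, 17.4, -10, 0, 0, 1, 22.6, -13, 0, 0, 1, 27.8, -16, 0, -2, 1, 32.5, -18.7, 0, -4, 1, 36.5, -21, 0, -6], "force": 10}}

```text
t: 1.1
eef_pos: [473.0, -284.5, 238.8]
tcp_rot: [-179.9, -0.0, 23.4]
force: [0.7, -0.1, 0.2]
width: 10.3
gripper_force: 0.0
```

```bash
cat > go.py <<'E'
import sys,numpy as np
from bench import manip
s=manip.read_state();p=s["eef_pos"];y=np.radians(s["tcp_rot"][2])
print(s["t"],p.round(1),s["tcp_rot"].round(1),s["force"].round(1),s["width"].round(1))
t=np.array([float(v) for v in sys.argv[1:5]]);d=t[:3]-p
print("cm",np.round([(np.cos(y)*d[0]+np.sin(y)*d[1])/10,(np.sin(y)*d[0]-np.cos(y)*d[1])/10,-d[2]/10],2),"turn",round(np.degrees(y)-t[3],1))
E
python3 go.py 566.5 -185.8 110 25
```

```text
Traceback (most recent call last):
  File "go.py", line 4, in <module>
    print(s["t"],p.round(1),s["tcp_rot"].round(1),s["force"].round(1),s["width"].round(1))
                                                                      ^^^^^^^^^^^^^^^^
AttributeError: 'float' object has no attribute 'round'
```

```bash
sed -i 's/s\["width"\].round(1)/s["width"]/' go.py; python3 go.py 566.5 -185.8 110 25
```

```text
1.1 [ 473.  -284.5  238.8] [-179.9   -0.    23.4] [ 0.7 -0.1  0.2] 10.303461114825051
cm [12.51 -5.33 12.88] turn -1.6
```

Emit:
{"fn": "move_arm", "kwargs": {"targets": [1, 4, -1.7, 1, -1, 1, 8, -3.5, 4, -1.8, 1, 11, -4.7, 7.5, -1.8, 1, 12.5, -5.3, 10.5, -1.8, 1, 12.5, -5.3, 12.3, -1.8, 1, 12.5, -5.3, 12.9, -1.8, 1, 12.5, -5.3, 12.9, -1.8]}}

```text
t: 1.98
eef_pos: [564.7, -191.8, 110.1]
tcp_rot: [180.0, 0.0, 24.9]
force: [0.2, -0.1, 0.6]
width: 0.5
gripper_force: 0.0
```

```bash
python3 go.py 566.5 -185.8 79 25
```

```text
1.975 [ 564.7 -191.8  110.1] [180.    0.   24.9] [ 0.2 -0.1  0.6] 0.5326048373175213
cm [ 0.41 -0.47  3.11] turn -0.1
```

Emit:
{"fn": "move_arm", "kwargs": {"targets": [1, 0.2, -0.3, 1.5, 0, 1, 0.4, -0.5, 2.5, 0, 1, 0.4, -0.5, 2.9, 0, 1, 0.4, -0.5, 2.9, 0]}}

```text
t: 2.48
eef_pos: [566.7, -184.5, 80.3]
tcp_rot: [-180.0, 0.0, 25.0]
force: [0.7, -1.0, -0.2]
width: 0.4
gripper_force: 0.0
```

```bash
python3 go.py 566.5 -185.8 79 25; python3 - <<'E'
from h import *
t=snapshot("top")[:,:,::-1];s=snapshot("scene")[:,:,::-1]
a=cv2.resize(t[165:285,285:405],(400,400),interpolation=cv2.INTER_CUBIC)
b=cv2.resize(s[165:265,290:390],(400,400),interpolation=cv2.INTER_CUBIC)
cv2.imwrite("pics/c1.png",np.hstack([a,b]))
E
```

```text
2.475 [ 566.7 -184.5   80.3] [-180.    0.   25.] [ 0.7 -1.  -0.2] 0.42893647985385996
cm [-0.07  0.11  0.13] turn -0.0
```

View pics/c1.png

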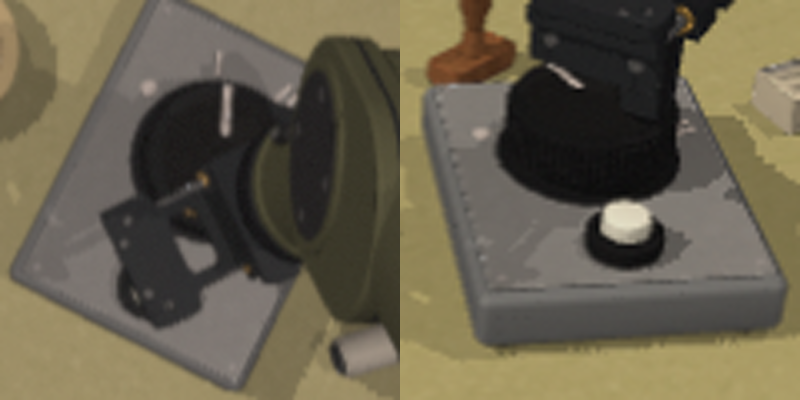

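The fingertips hover over the near part of the dial, and the pointer is still at one bar (left panel, 227,110). Now press lightly.

Emit:
{"fn": "move_arm", "kwargs": {"targets": [1, 0, 0, 0.2, 0, 1, 0, 0, 0.4, 0, 1, 0, 0, 0.55, 0, 1, 0, 0, 0.6, 0, 1, 0, 0, 0.6, 0]}}

```text
t: 3.2
eef_pos: [566.9, -184.7, 75.0]
tcp_rot: [180.0, -0.0, 25.0]
force: [-1.4, -0.2, 3.4]
width: 0.3
gripper_force: 2.0
```

```bash
python3 go.py 566.5 -185.8 74 25
```

```text
3.2 [ 566.9 -184.7   75. ] [180.  -0.  25.] [-1.4 -0.2  3.4] 0.31828807392309866
cm [-0.08  0.08  0.1 ] turn -0.0
```

```bash
python3 - <<'E'
import numpy as np
o=np.array([596.4,-171.9]);p=np.array([566.8,-184.6]);y=np.radians(25)
for k in range(3,52,3):
    a=-np.radians(k);q=o+np.array([[np.cos(a),-np.sin(a)],[np.sin(a),np.cos(a)]])@(p-o);d=(q-p)/10
    print(k,np.round([np.cos(y)*d[0]+np.sin(y)*d[1],np.sin(y)*d[0]-np.cos(y)*d[1]],2))
E
```

```text
3 [ 0.01 -0.17]
6 [ 0.03 -0.34]
9 [ 0.06 -0.5 ]
12 [ 0.09 -0.67]
15 [ 0.14 -0.83]
18 [ 0.19 -0.99]
21 [ 0.25 -1.15]
24 [ 0.32 -1.3 ]
27 [ 0.4  -1.45]
30 [ 0.48 -1.6 ]
33 [ 0.57 -1.74]
36 [ 0.67 -1.87]
39 [ 0.78 -2.  ]
42 [ 0.89 -2.13]
45 [ 1.01 -2.25]
48 [ 1.14 -2.36]
51 [ 1.27 -2.46]
```

Emit:
{"fn": "move_arm", "kwargs": {"targets": [1, 0, 0, 0.1, 0, 1, 0, 0, 0.2, 0, 1, 0.03, -0.34, 0.2, 6, 1, 0.09, -0.67, 0.2, 12, 1, 0.19, -0.99, 0.2, 18, 1, 0.32, -1.3, 0.2, 24]}}

```text
t: 3.95
eef_pos: [564.5, -172.3, 73.0]
tcp_rot: [179.9, -0.0, 0.7]
force: [-2.0, -1.7, 5.1]
width: 0.5
gripper_force: 2.8
```

Emit:
{"fn": "move_arm", "kwargs": {"targets": [1, 0.03, -0.34, 0, 6, 1, 0.09, -0.67, 0, 12, 1, 0.19, -0.99, 0, 18, 1, 0.32, -1.3, 0, 24, 1, 0.32, -1.3, 0, 24]}}

```text
t: 4.58
eef_pos: [567.7, -158.4, 73.0]
tcp_rot: [180.0, -0.1, -23.1]
force: [-0.7, 0.9, 5.1]
width: 0.4
gripper_force: 2.8
```

```bash
python3 - <<'E'
from h import *
t=snapshot("top")[:,:,::-1];s=snapshot("scene")[:,:,::-1]
a=cv2.resize(t[165:285,285:405],(400,400),interpolation=cv2.INTER_CUBIC)
b=cv2.resize(s[165:265,290:390],(400,400),interpolation=cv2.INTER_CUBIC)
cv2.imwrite("pics/c2.png",np.hstack([a,b]))
E
```

```text
(no output)
```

View pics/c2.png

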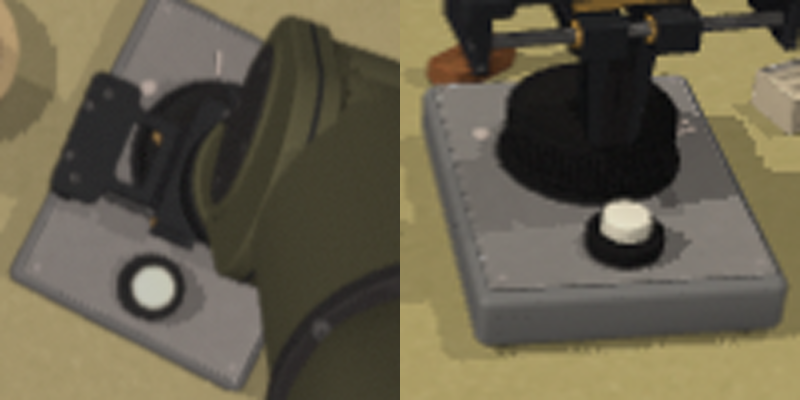

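The pointer has left one bar and is now hidden behind the gripper. Lift off and back away to see it.

Emit:
{"fn": "move_arm", "kwargs": {"targets": [1, 0, 0, -0.6, 0, 1, 0, 0, -2, 0, 1, 0, 0, -5, 0, 1, -4, 0, -8, 0, 1, -9, 0, -9, 0, 1, -13, 0, -9, 0, 1, -15, 0, -9, 0, 1, -15, 0, -9, 0]}}

```text
t: 5.68
eef_pos: [428.1, -99.2, 163.3]
tcp_rot: [-180.0, 0.1, -23.0]
force: [1.2, 0.5, 0.3]
width: 0.4
gripper_force: 0.0
```

```bash
python3 - <<'E'
from h import *
t=snapshot("top")[:,:,::-1];s=snapshot("scene")[:,:,::-1]
a=cv2.resize(t[165:285,285:405],(400,400),interpolation=cv2.INTER_CUBIC)
b=cv2.resize(s[165:265,290:390],(400,400),interpolation=cv2.INTER_CUBIC)
cv2.imwrite("pics/c3.png",np.hstack([a,b]))
E
python3 go.py 518 -130.7 75 -23
```

```text
5.775 [ 430.6 -100.1  163.1] [-1.8e+02 -1.0e-01 -2.3e+01] [ 0.7 -0.  -1.3] 0.3047053722667609
cm [ 9.24 -0.6   8.81] turn -0.0
```

View pics/c3.png

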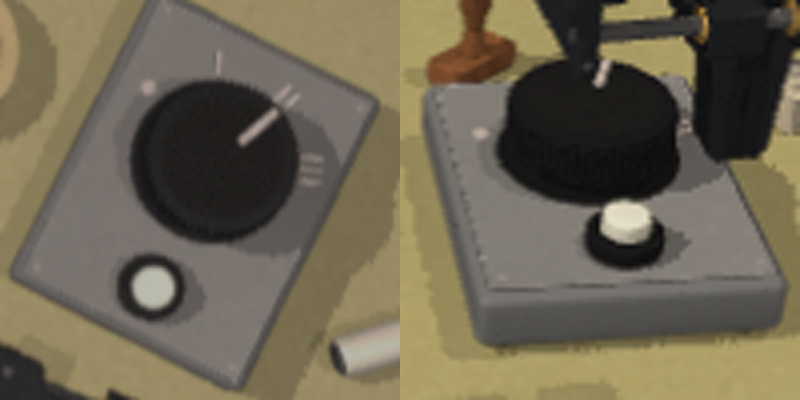

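The pointer sits at the two-bar mark (left panel: pointer 240,140 → 278,110, mark at 288,97). Now go above the key.

Emit:
{"fn": "move_arm", "kwargs": {"targets": [1, 2, -0.1, 0, 0, 1, 5.5, -0.4, 1, 2, 1, 8.2, -0.6, 4, 4, 1, 9.2, -0.6, 7, 4.6, 1, 9.2, -0.6, 8.5, 4.6, 1, 9.2, -0.6, 8.8, 4.6, 1, 9.2, -0.6, 8.8, 4.6]}}

```text
t: 6.65
eef_pos: [516.2, -130.2, 75.3]
tcp_rot: [-180.0, -0.0, -27.6]
force: [-0.0, 0.0, 0.3]
width: 0.7
gripper_force: 0.0
```

```bash
python3 go.py 518 -130.7 58 -27.6
```

```text
6.65 [ 516.2 -130.2   75.3] [-180.    -0.   -27.6] [-0.   0.   0.3] 0.6781489962688855
cm [ 0.18 -0.04  1.73] turn -0.0
```

Press in steps: down to z≈60, then to ≈51.

Emit:
{"fn": "move_arm", "kwargs": {"targets": [1, 0.2, 0, 0.8, 0, 1, 0.2, 0, 1.5, 0, 1, 0.2, 0, 1.8, 0, 1, 0.2, 0, 2.0, 0, 1, 0.2, 0, 2.2, 0, 1, 0.2, 0, 2.35, 0, 1, 0.2, 0, 2.4, 0, 1, 0.2, 0, 2.4, 0]}}

```text
t: 7.65
eef_pos: [518.9, -131.3, 55.6]
tcp_rot: [-179.9, -0.2, -27.7]
force: [-5.8, 2.7, 47.4]
width: 0.3
gripper_force: 24.0
```

Far too much force for a soft key: something else is being touched. Back off a little and look.

Emit:
{"fn": "move_arm", "kwargs": {"targets": [1, 0, 0, -0.4, 0, 1, 0, 0, -0.4, 0]}}

```text
t: 7.9
eef_pos: [518.7, -131.3, 56.2]
tcp_rot: [-180.0, -0.1, -27.6]
force: [-1.2, 1.0, 16.8]
width: 0.7
gripper_force: 8.4
```

```bash
python3 - <<'E'
from h import *
t=snapshot("top")[:,:,::-1];s=snapshot("scene")[:,:,::-1]
a=cv2.resize(t[165:285,285:405],(300,300),interpolation=cv2.INTER_CUBIC)
b=cv2.resize(s[180:260,290:390],(500,400),interpolation=cv2.INTER_CUBIC)
cv2.imwrite("pics/c4.png",np.hstack([cv2.copyMakeBorder(a,0,100,0,0,0),b]))
E
python3 go.py 518 -130.7 58 -27.6
```

```text
8.0 [ 518.8 -131.3   56.3] [-1.80e+02 -1.00e-01 -2.76e+01] [-1.2  0.4 16.3] 0.5241083411193255
cm [-0.1  -0.01 -0.17] turn -0.0
```

View pics/c4.png

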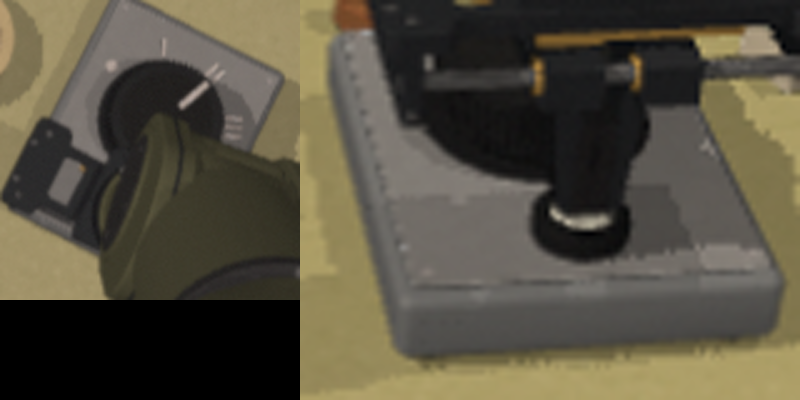

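The fingertip is on the key, which looks sunk into its collar (a thin white rim shows at 580,215 in the right panel). I'll rise in small steps to read the force profile.

Emit:
{"fn": "move_arm", "kwargs": {"targets": [1, 0, 0, -0.15, 0, 1, 0, 0, -0.15, 0]}}

```text
t: 8.25
eef_pos: [518.7, -131.3, 56.6]
tcp_rot: [-180.0, -0.1, -27.6]
force: [-0.1, -0.3, 3.6]
width: 0.4
gripper_force: 1.9
```

Emit:
{"fn": "move_arm", "kwargs": {"targets": [1, 0, 0, -0.1, 0, 1, 0, 0, -0.1, 0]}}

```text
t: 8.5
eef_pos: [518.7, -131.3, 57.3]
tcp_rot: [-180.0, -0.1, -27.6]
force: [1.8, -0.6, 3.9]
width: 0.9
gripper_force: 1.7
```

Emit:
{"fn": "move_arm", "kwargs": {"targets": [1, 0, 0, -0.1, 0, 1, 0, 0, -0.1, 0]}}

```text
t: 8.75
eef_pos: [518.4, -131.2, 58.3]
tcp_rot: [-180.0, -0.0, -27.6]
force: [2.2, 0.1, 2.5]
width: 0.6
gripper_force: 1.5
```

Emit:
{"fn": "move_arm", "kwargs": {"targets": [1, 0, 0, -0.15, 0, 1, 0, 0, -0.15, 0]}}

```text
t: 9.0
eef_pos: [517.7, -131.0, 59.7]
tcp_rot: [180.0, 0.0, -27.6]
force: [2.5, 0.1, 1.8]
width: 0.8
gripper_force: 1.2
```

Emit:
{"fn": "move_arm", "kwargs": {"targets": [1, 0, 0, -0.15, 0, 1, 0, 0, -0.15, 0]}}

```text
t: 9.25
eef_pos: [517.5, -130.9, 61.1]
tcp_rot: [180.0, 0.1, -27.6]
force: [1.1, -0.1, 1.4]
width: 0.2
gripper_force: 0.8
```

Emit:
{"fn": "move_arm", "kwargs": {"targets": [1, 0, 0, -0.2, 0, 1, 0, 0, -0.2, 0]}}

```text
t: 9.5
eef_pos: [517.0, -130.9, 63.0]
tcp_rot: [180.0, 0.1, -27.6]
force: [-0.1, -0.1, 0.2]
width: 0.1
gripper_force: 0.0
```

The force falls smoothly from 4 N at 56.6 mm to zero near 62.5 mm. That is the full 6 mm of travel, so the key was bottomed and has sprung back. Retreat and verify.

Emit:
{"fn": "move_arm", "kwargs": {"targets": [1, 0, 0, -2, 0, 1, 0, 0, -5, 0, 1, -2, 0, -8, 0, 1, -6, 0, -9, 0, 1, -9.5, 0, -9, 0, 1, -10.5, 0, -9, 0, 1, -10.5, 0, -9, 0, 1, -10.5, 0, -9, 0]}}

```text
t: 10.5
eef_pos: [426.5, -83.1, 153.1]
tcp_rot: [-180.0, -0.1, -27.7]
force: [0.2, -0.9, 0.3]
width: 0.8
gripper_force: 0.0
```

```bash
python3 - <<'E'
from h import *
t=snapshot("top")[:,:,::-1];s=snapshot("scene")[:,:,::-1]
a=cv2.resize(t[120:290,235:465],(400,296),interpolation=cv2.INTER_CUBIC)
b=cv2.resize(s[140:260,220:440],(400,296),interpolation=cv2.INTER_CUBIC)
cv2.imwrite("pics/c5.png",np.hstack([a,b]))
E
python3 go.py 518 -130.7 58 -27.6
```

```text
10.6 [426.2 -83.  153. ] [-1.80e+02 -1.00e-01 -2.77e+01] [-0.2  0.1 -0.2] 0.2903458509694216
cm [10.35 -0.04  9.5 ] turn -0.1
```

View pics/c5.png

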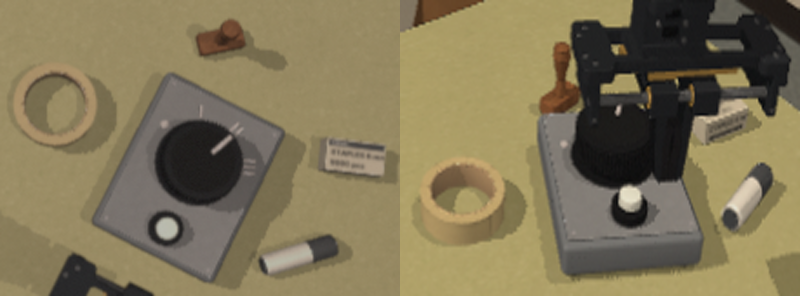

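The pointer is at two bars (left panel, 232,135), the key is back up (167,229), and the bystanders have not moved.

```bash
python3 -c "
from bench import manip
print(manip.hand_in())"
```

```text
the job is handed in; nothing more can be done
None
```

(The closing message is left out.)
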